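# Unstack the smith's blocks into their fitted trays

### The job

Take the stack of steel smithing blocks apart and put each piece away in the wooden tray made for its shape and size: the square block in the square tray, the hexagonal block in the hexagonal tray, the ring in the larger round tray and the small domed stake in the smaller round tray. Each must end upright as it stands now and flat on its tray's floor, inside the rim. Set the pieces down, do not drop them or knock them off the stack, and leave the hammer and the horseshoe where they lie.

Things in the scene. Friction and masses are not known exactly. Their poses are not given: they have to be found in the camera images.
- dome_stake_mid (a point): Small plain steel round stake with a slightly domed top, 28 mm in diameter, 34 mm high, about 0.15 kg. The point is its centre, 17 mm above its flat foot; z up its axis. Topmost of the stack, standing on the hexagonal block. Stands in the stack at the start, all four pieces centred within about 3 mm of one another, each turned its own way about the vertical.
- hex_block_mid (a point): Plain steel hexagonal block, 42 mm across flats (48.5 mm across corners), 26 mm high, about 0.31 kg. The point is its centre, 13 mm above its underside; its x axis is square to one pair of flats (the others lie every 60 degrees); z up. Second from the top, on the ring. Stands in the stack at the start, all four pieces centred within about 3 mm of one another, each turned its own way about the vertical.
- ring_block_mid (a point): Thick plain steel ring (a punching bolster), 54 mm outside diameter, 20 mm hole, 26 mm high, about 0.40 kg. The point is its centre, 13 mm above its underside; z up its axis. Third from the top, on the square block. Stands in the stack at the start, all four pieces centred within about 3 mm of one another, each turned its own way about the vertical.
- square_block_mid (a point): Plain steel square block, 66 x 66 mm, 26 mm high, with a 26 mm round hole through the middle, about 0.78 kg. The point is its centre, 13 mm above its underside; x and y are square to its sides, z up. Bottom of the stack, on a dark fixed steel bench block (110 x 110 mm, 30 mm high). Stands in the stack at the start, all four pieces centred within about 3 mm of one another, each turned its own way about the vertical.
- small_round_tray: Low open wooden tray fixed to the bench, flat dark rubber floor and pale wooden rim. Origin at the centre of its underside (on the bench); z up. Floor 4 mm above the origin, rim top 9 mm above it (rim 5 mm above the floor, 6 mm thick). Round (16 short flats), inside 44 mm across, the smaller of the two round trays: for the 28 mm domed stake.
- hex_tray: Low open wooden tray fixed to the bench, flat dark rubber floor and pale wooden rim. Origin at the centre of its underside (on the bench); z up. Floor 4 mm above the origin, rim top 9 mm above it (rim 5 mm above the floor, 6 mm thick). Hexagonal, inside 58 mm across flats: for the hexagonal block. Its x axis is square to one pair of flats.
- large_round_tray: Low open wooden tray fixed to the bench, flat dark rubber floor and pale wooden rim. Origin at the centre of its underside (on the bench); z up. Floor 4 mm above the origin, rim top 9 mm above it (rim 5 mm above the floor, 6 mm thick). Round (16 short flats), inside 70 mm across, the larger of the two round trays: for the ring.
- square_tray: Low open wooden tray fixed to the bench, flat dark rubber floor and pale wooden rim. Origin at the centre of its underside (on the bench); z up. Floor 4 mm above the origin, rim top 9 mm above it (rim 5 mm above the floor, 6 mm thick). Square, inside 82 x 82 mm: for the square block. Its x and y axes are square to its sides.
- hammer: A loose hand hammer, 280 mm long, lying on the bench to the robot's right, beyond the trays. A bystander: leave it alone.
- horseshoe: A loose dark steel horseshoe, about 125 mm across, 9 mm thick, lying flat on the bench to the robot's left, beyond the trays. Origin amid it at bench level. A bystander: leave it alone.

How it is judged (in metres and radians):
At the end, for the whole second after the job is handed in: Each of the four pieces lies at rest in its own tray: centre within 12 mm of the tray's centre horizontally, underside within 3 mm of the tray's floor, axis within 0.06 rad (3.4 degrees) of upright and the same way up as at the start (horizontal distance between square_block_mid and square_tray below 0.012 m and z of square_block_mid in the frame of square_tray between 0.014 and 0.02 m and angle between each of square_block_mid, ring_block_mid, hex_block_mid, dome_stake_mid's own z axis and vertical below 0.06 rad and linear speed of each of square_block, ring_block, hex_block, dome_stake below 0.02 m/s and horizontal distance between ring_block_mid and large_round_tray below 0.012 m and z of ring_block_mid in the frame of large_round_tray between 0.014 and 0.02 m and horizontal distance between hex_block_mid and hex_tray below 0.012 m and z of hex_block_mid in the frame of hex_tray between 0.014 and 0.02 m and horizontal distance between dome_stake_mid and small_round_tray below 0.012 m and z of dome_stake_mid in the frame of small_round_tray between 0.018 and 0.024 m); the robot touches nothing.
It fails at once if a piece falls freely (faster than 0.7 m/s while no finger touches it: dropped or knocked down by more than about 25 mm) ((linear speed of square_block above 0.7 m/s and contact force between square_block and the fingers below 0.05 N) or (linear speed of ring_block above 0.7 m/s and contact force between ring_block and the fingers below 0.05 N) or (linear speed of hex_block above 0.7 m/s and contact force between hex_block and the fingers below 0.05 N) or (linear speed of dome_stake above 0.7 m/s and contact force between dome_stake and the fingers below 0.05 N)).
It fails at once if the hammer is shifted by more than 20 mm (distance of hammer from where it was at the start of the episode above 0.02 m).
It fails at once if the horseshoe is shifted by more than 20 mm (distance of horseshoe from where it was at the start of the episode above 0.02 m).
It also fails if it takes over 128 s, if anything falls off the work surface, if the arm or the gripper's body presses on something with over 40 N, if the wrist force passes 120 N, or if a joint passes its speed limit or range.

### The arm

A 6-joint arm with a two-finger parallel gripper is mounted at the origin on the work surface. World frame = base frame: x ahead of the robot, y to its left, z up, the work surface at z = 0. Lengths are in m, angles in degrees, forces in N, time in s.
With the tool pointing down it reaches from about 0.25 to 0.8 m from the base axis. Payload 3.9 kg.
Tool frame: the origin (TCP) lies midway between the tips of the shut fingers; the grasp point (between the pads) lies 19 mm behind it; z points along the fingers, y is the line along which they close (so a half turn about z gives the same grasp; the last joint's range is limited). The gripper opens to 85 mm and grips with 20 to 120 N. Pads are 22 mm wide; open, the fingers measure 114 mm over their backs; the gripper's body (76 mm by 85 mm) begins 54 mm behind the grasp point. The pads swing forward as they close: fully open they stand 13 mm farther back than shut.
Start: joints at [76.261, 14.897, -7.913, 67.191, 0, 90], TCP at [0.125, 0.51, 0.231] pointing down, gripper open.
Joint ranges: [-159.42, 159.42], [-47.68, 98.78], [-73.54, 78.23], [-108.79, 121.32], [-90, 84.71], [-180, 180]. Speed limits (degrees/s): [147.25, 147.25, 180, 180, 180, 180].

### API

Orientations are given as a 3x3 rotation matrix whose columns are the frame's x, y, z axes.
In Python, from bench import state, grab_frame, camera_model, close_job, look_for, regions_of gives the robot as it stands. The module is installed in compiled form; this text tells all that it offers.
- The arm moves only by the shell command python3 -m pendant 'ROWS'. ROWS is JSON, a list of rows, each an object with "xyz": the shift along the tool's x, y, z in cm, a list of three; "turn": the turn about the tool's z in degrees; "jaw": the finger opening in cm, from 0 to 8.54. In form: [{"xyz": [tx, ty, tz], "turn": turn, "jaw": jaw}, ...]. A call has 1 to 8 rows; each row shifts and turns the commanded pose from where the row before left it, along the tool's axes as they then stand; what a row does not reach is not made up. A row lasts 1/10 s, in which the tool goes at most 50 mm and 8.59 degrees, less where a joint would pass 70% of its speed; a pose out of reach is approached as far as the arm can. A call is refused whole if a number of a shift passes 5 or a number of a turn 8.59, either way. A call with a gripper value outside its range is refused whole. The fingers move at their own pace and stop on an object; the grip force is fixed at half the most. Time passes only in rows, so rows that do not move let the fingers close. It gives the time, the measured TCP pose, the force, the opening and the grip force at its end, in the units of the state.
- state(): the state, without advancing time (a new reading comes with each control period).
- grab_frame(name): name is "scene" or "top"; returns the picture (420x560x3 uint8, blue, green, red); there is no depth.
- camera_model(name): a dict with "intrinsics" (3x3 intrinsics, pixels), "R" (3x3) and "t" (3): a world point X has camera coordinates R X + t. Camera axes: x right, y down, z forward; pixel columns grow to the right and rows downward; lengths in m; the calibration is good to about 2 mm. A picture is of the moment at which its call begins. camera_model takes no time and is no camera call.
- close_job(): hands the job in; it is judged then, once.
Trained networks look in the newest picture that a camera, given by its name, has taken for a name from the list of things; names that differ only in an ending like _2 or _b are one class to them, and where a whole thing is asked for, a point or a joint stands for the part that bears it (a point fixed in the world has none). Each returns a list of dicts, best first, with "confidence" (0 to 1); they miss things now and then, are a little off and sometimes report something else, mostly with a low value. They report only what shows in the picture. A call takes as long as a camera call.
- look_for(query, camera): "bbox" ([left, top, right, bottom] in pixels, round what is visible of it).
- regions_of(query, camera): "pixels" (420x560 bool, what is visible of it) and "bbox" ([left, top, right, bottom] in pixels, round what is visible of it).
The state is a dict: "time_s": time; "q": joint angles; "qvel": joint speeds; "joint_efforts": joint torques, N m; "position": TCP position; "orientation": TCP orientation; "force": force on the tool from outside, world axes, zero at the start; "torque": the same for the moment, N m; "finger_gap": finger opening in m; "gripper_force": force on a finger pad.
Only numpy, scipy, OpenCV 4.12 (cv2) and the standard library are available. Lean on these libraries where they do the work, as an engineer would, in place of code of your own. Each camera call takes 0.05 s, during which the arm holds its last target. There are 200 camera calls.

## Working session

There is one attempt and no reset: what is moved stays moved. The work goes in short steps, Python scripts to look and compute and a shell command to move; the robot and the scene stay as the last step left them, time stands still between calls to the robot, and variables do not carry over. Pictures are saved under pics/ and viewed, at most 14 in all, crops included, and the job is handed in when it is done.

```bash
mkdir -p pics
python3 - <<'E'
from bench import *
import cv2,numpy as np
s=state();print(s['time_s'],s['position'],np.round(s['orientation'],3).tolist(),s['finger_gap'])
for n in("scene","top"):
    cv2.imwrite(f"pics/{n}0.png",grab_frame(n)); m=camera_model(n)
    print(n,np.round(m['intrinsics'],1).tolist(),(-m['R'].T@m['t']).round(3),m['R'].round(3).tolist())
E
```

```text
0.0 [0.12452496 0.50932423 0.23046191] [[-0.971, 0.238, -0.0], [0.238, 0.971, -0.002], [0.0, -0.002, -1.0]] 0.08568591004363259
scene [[384.3, 0.0, 277.2], [0.0, 384.3, 213.9], [0.0, 0.0, 1.0]] [0.918 0.412 0.778] [[-0.771, 0.637, 0.007], [0.491, 0.602, -0.629], [-0.405, -0.482, -0.777]]
top [[387.0, 0.0, 281.7], [0.0, 387.0, 211.7], [0.0, 0.0, 1.0]] [0.437 0.028 1.079] [[0.021, -1.0, 0.023], [-0.989, -0.024, -0.148], [0.148, -0.019, -0.989]]
```

View pics/scene0.png

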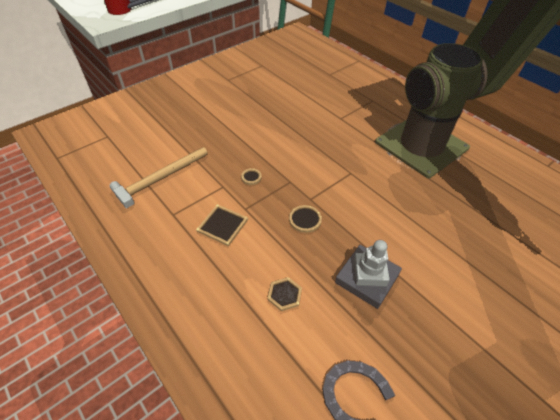

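View pics/top0.png

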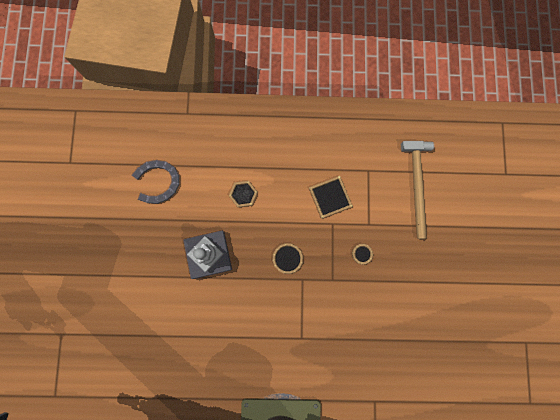

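The scene view shows the stack at (372,265) on its dark base. The trays are small round (251,176), large round (305,217), square (222,224) and hex (284,293). The top view shows the stack at (205,253), with trays at (362,254), (288,258), (330,196) and (243,194).

```bash
cat > h.py <<'E'
from bench import *
import cv2,numpy as np
def ray(n,px,z):
    m=camera_model(n);d=m['R'].T@np.linalg.inv(m['intrinsics'])@np.array([px[0],px[1],1.]);c=-m['R'].T@m['t']
    return c+d*(z-c[2])/d[2]
def proj(n,X):
    m=camera_model(n);p=m['intrinsics']@(m['R']@np.asarray(X,float)+m['t']);return p[:2]/p[2]
def mask(q,n):
    r=regions_of(q,n)
    return (r[0]['pixels'].astype(np.uint8),r[0]['confidence']) if r else (None,0)
def flat(M,n,z):
    "mask's outer contour, hull, mapped to plane z: centre, sides, rect angle (deg)"
    c=max(cv2.findContours(M,cv2.RETR_EXTERNAL,cv2.CHAIN_APPROX_NONE)[0],key=len)[:,0]
    P=np.array([ray(n,p,z)[:2] for p in cv2.convexHull(c)[:,0]])*1000
    r=cv2.minAreaRect(P.astype(np.float32)); return np.round(r[0],1),np.round(r[1],1),round(r[2],1)
def pose():
    s=state();R=s['orientation'];return s['position'],R
E
python3 - <<'E'
from h import *
for n in("scene","top"):
    grab_frame(n)
    for q,z in [("small_round_tray",.009),("hex_tray",.009),("large_round_tray",.009),("square_tray",.009),("dome_stake_mid",.142),("hex_block_mid",.108),("ring_block_mid",.082),("square_block_mid",.056)]:
        M,c=mask(q,n)
        if M is None: print(n,q,None);continue
        ys,xs=np.nonzero(M);print(n,q,round(c,2),[xs.min(),ys.min(),xs.max(),ys.max()],*flat(M,n,z))
    I=grab_frame(n); a,b=((170,215) if n=="top" else (330,230))
    cv2.imwrite(f"pics/{n}1.png",cv2.resize(I[b:b+75,a:a+75],None,fx=8,fy=8,interpolation=cv2.INTER_CUBIC))
E
```

```text
scene small_round_tray 0.82 [np.int64(242), np.int64(168), np.int64(261), np.int64(184)] [ 486.4 -215. ] [62.9 53.4] 52.0
scene hex_tray 0.82 [np.int64(269), np.int64(278), np.int64(301), np.int64(309)] [647.2 119.4] [76.7 68.2] 38.1
scene large_round_tray 0.81 [np.int64(289), np.int64(205), np.int64(321), np.int64(231)] [470.1  -9.4] [84.7 82.8] 50.8
scene square_tray None
scene dome_stake_mid 0.68 [np.int64(371), np.int64(240), np.int64(387), np.int64(257)] [485.8 213.7] [43.5 26. ] 19.7
scene hex_block_mid 0.84 [np.int64(365), np.int64(246), np.int64(388), np.int64(269)] [487.8 215.3] [51.4 46.8] 24.8
scene ring_block_mid 0.8 [np.int64(359), np.int64(253), np.int64(383), np.int64(274)] [495.6 209.7] [35.4 55. ] 7.4
scene square_block_mid 0.67 [np.int64(354), np.int64(253), np.int64(389), np.int64(285)] [481.3 212.4] [78.7 72.7] 46.9
top small_round_tray 0.61 [np.int64(352), np.int64(244), np.int64(372), np.int64(263)] [ 486.2 -216.6] [52.3 55.8] 1.2
top hex_tray 0.86 [np.int64(229), np.int64(181), np.int64(256), np.int64(206)] [646.6 119. ] [71.5 75.7] 1.8
top large_round_tray 0.61 [np.int64(230), np.int64(180), np.int64(256), np.int64(206)] [647.3 118.2] [78.4 68.3] 36.7
top square_tray 0.78 [np.int64(309), np.int64(177), np.int64(350), np.int64(217)] [ 644.4 -127.5] [94.  97.5] 22.3
top dome_stake_mid 0.36 [np.int64(193), np.int64(243), np.int64(211), np.int64(262)] [475.9 197.7] [46.5 39.2] 22.9
top hex_block_mid 0.61 [np.int64(192), np.int64(244), np.int64(210), np.int64(262)] [475.8 204.9] [43.5 40.5] 17.3
top ring_block_mid None
top square_block_mid 0.69 [np.int64(189), np.int64(237), np.int64(222), np.int64(271)] [461.6 192.8] [33.5 70.8] 47.1
```

View pics/top1.png

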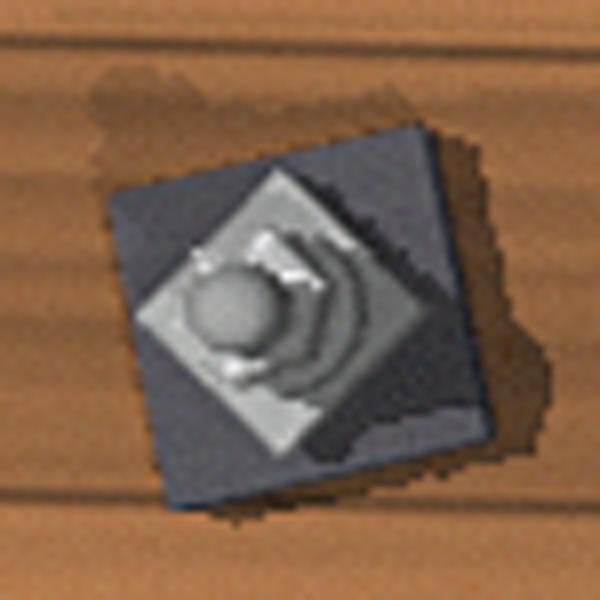

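View pics/scene1.png

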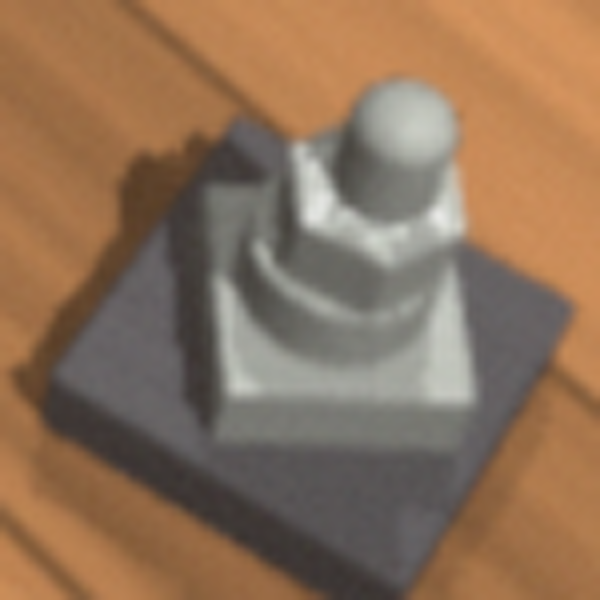

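In the top crop the square block's top corners are at (280,168), (425,305), (280,458) and (137,318), and the dome top is at (235,308). In the scene crop the hex's top corners are at about (293,145), (303,222), (387,262) and (465,228). I'll turn these into poses.

Run:
```python
from h import *
T=lambda u,v:(170+(u+.5)/8-.5,215+(v+.5)/8-.5)
S=lambda u,v:(330+(u+.5)/8-.5,230+(v+.5)/8-.5)
P=np.array([ray("top",T(*p),.056)[:2]*1000 for p in[(280,168),(425,305),(280,458),(137,318)]])
print("sq",P.round(),P.mean(0),cv2.minAreaRect(P.astype(np.float32)))
P=np.array([ray("scene",S(*p),.056)[:2]*1000 for p in[(475,400),(228,393),(208,185)]]);print("sq scene",P.round(),(P[0]+P[2])/2)
print("dome top",ray("top",T(235,308),.141)*1000,"scene",ray("scene",S(405,125),.141)*1000)
P=np.array([ray("scene",S(*p),.108)[:2]*1000 for p in[(293,145),(303,222),(387,262),(465,228)]]);print("hex",P.round(),(P[0]+P[3])/2)
c=(P[0]+P[3])/2;d=P-c;print(np.degrees(np.arctan2(d[:,1],d[:,0])),np.hypot(*d.T))
print("lrt",ray("top",(287.5,258),.009)*1000)
I=cv2.cvtColor(grab_frame("top"),cv2.COLOR_BGR2GRAY)
# tray angles
for q in("hex_tray","square_tray"):
    M,c=mask(q,"top");ct=max(cv2.findContours(M,0,1)[0],key=len)[:,0]
    P=np.array([ray("top",p,.009)[:2]*1000 for p in ct]);c=P.mean(0);best=[]
    n=6 if q[0]=="h" else 4
    H=np.array([ray("top",p,.009)[:2]*1000 for p in cv2.convexHull(ct)[:,0]])
    for a in range(0,360//n):
        t=np.radians(a+np.arange(n)*360/n);w=(H@np.array([np.cos(t),np.sin(t)])).max(0)
        best.append((sum(w),a))
    print(q,"flat normal",sorted(best)[:3])
```

```text
sq [[522. 211.]
 [478. 161.]
 [427. 206.]
 [472. 255.]] [474.68835736 208.21211573] ((474.5653076171875, 208.362548828125), (66.20555877685547, 67.53096771240234), 48.518428802490234)
sq scene [[472. 254.]
 [522. 211.]
 [477. 162.]] [474.83258035 207.9770296 ]
dome top [472.35638322 206.9552846  141.        ] scene [477.78590931 210.46518676 141.        ]
hex [[483. 186.]
 [498. 203.]
 [491. 225.]
 [468. 231.]] [475.07454342 208.29087963]
[-71.62726709 -11.90893754  46.73767616 108.37273291] [23.92725192 23.8887948  23.05256894 23.92725192]
lrt [469.25794671 -10.82253752   9.        ]
hex_tray flat normal [(np.float64(209.12974440219114), 6), (np.float64(209.28535222553768), 7), (np.float64(209.4314540108241), 8)]
square_tray flat normal [(np.float64(196.3203889713352), 22), (np.float64(196.477353236772), 23), (np.float64(197.46999925466883), 21)]
```

Both cameras agree, so the stack centre is (475, 208) mm. The hex flat normals are at about 18+60k degrees and the square's are at 48.5 degrees. I'll write a small helper that gives the remaining shift, then approach.

```bash
cat > go.py <<'E'
# usage: go.py x y z(mm) yaw(deg of closing axis): remaining shift in tool axes (cm), turn (deg)
import sys
from h import *
x=np.array([float(a) for a in sys.argv[1:5]]);s=state();R=np.array(s['orientation'])
d=R.T@(x[:3]/1000-s['position'])*100;yaw=np.degrees(np.arctan2(R[1,1],R[0,1]))
t=-((x[3]-yaw+90)%180-90)
print("pos",(np.array(s['position'])*1000).round(1),"yaw",yaw.round(1),"tilt",np.round(R[:2,2],4),"-> xyz",d.round(2),"turn",round(t,1),"F",np.round(s['force'],1),"gap",round(s['finger_gap']*1000,1),"grip",round(s['gripper_force'],1),"t",s['time_s'])
E
R='{"xyz":[-3.43,-1.74,0],"turn":0,"jaw":8.54}'
python3 -m pendant '[{"xyz":[-3.43,-1.74,0],"turn":0,"jaw":8.54},{"xyz":[-3.43,-1.74,0],"turn":0,"jaw":8.54},{"xyz":[-3.43,-1.74,0],"turn":0,"jaw":8.54},{"xyz":[-3.43,-1.74,0],"turn":0,"jaw":8.54},{"xyz":[-3.43,-1.74,0],"turn":0,"jaw":8.54},{"xyz":[-3.43,-1.74,0],"turn":0,"jaw":8.54}]'
python3 go.py 475 208.3 230 78.3
```

```text
time_s: 1.85
position: [0.3008, 0.3586, 0.2315]
orientation: [[-0.971, 0.237, 0.0], [0.237, 0.971, 0.0], [-0.0, 0.001, -1.0]]
force: [-0.1, 0.1, -0.2]
finger_gap: 0.0855
gripper_force: 0.0
pos [300.8 358.6 231.5] yaw 76.3 tilt [0.0003 0.0004] -> xyz [-20.49 -10.47   0.15] turn -2.0 F [-0.1  0.1 -0.2] gap 85.5 grip 0.0 t 1.85
```

```bash
python3 -m pendant '[{"xyz":[-3.41,-1.75,0],"turn":0,"jaw":8.54},{"xyz":[-3.41,-1.75,0],"turn":0,"jaw":8.54},{"xyz":[-3.41,-1.75,0],"turn":0,"jaw":8.54},{"xyz":[-3.41,-1.75,0],"turn":0,"jaw":8.54},{"xyz":[-3.41,-1.75,0],"turn":0,"jaw":8.54},{"xyz":[-3.41,-1.75,0],"turn":0,"jaw":8.54},{"xyz":[0,0,0],"turn":-2,"jaw":8.54},{"xyz":[0,0,0],"turn":0,"jaw":8.54}]' >/dev/null
python3 go.py 475 208.3 117 78.3
python3 - <<'E'
from h import *
cv2.imwrite("pics/a.png",cv2.resize(grab_frame("scene")[130:330,260:460],None,fx=3,fy=3,interpolation=cv2.INTER_CUBIC))
E
```

```text
pos [474.3 208.2 231.1] yaw 78.1 tilt [-0.0004  0.    ] -> xyz [-0.07  0.02 11.41] turn -0.2 F [ 0.  -0.1 -0.8] gap 85.4 grip 0.0 t 2.65
```

View pics/a.png

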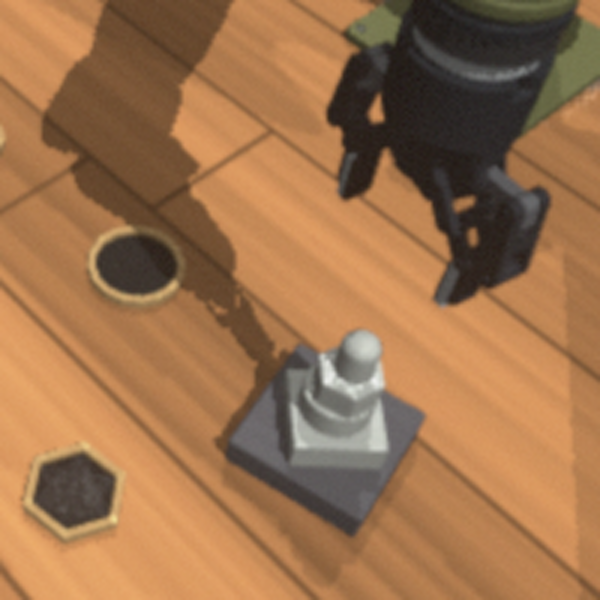

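The open fingers' midpoint is at about pixel (393,212), above the stack and in line with it. Now descend and grip the stake.

```bash
python3 -m pendant '[{"xyz":[-0.07,0.02,3],"turn":0,"jaw":8.54},{"xyz":[0,0,3],"turn":0,"jaw":8.54},{"xyz":[0,0,3],"turn":0,"jaw":8.54},{"xyz":[0,0,1.6],"turn":0,"jaw":6},{"xyz":[0,0,0.8],"turn":0,"jaw":5},{"xyz":[0,0,0],"turn":0,"jaw":5},{"xyz":[0,0,0],"turn":0,"jaw":5}]' 
python3 go.py 475 208.3 117 78.3
python3 - <<'E'
from h import *
for n,a,b in(("scene",310,190),("top",150,190)): cv2.imwrite(f"pics/b{n}.png",cv2.resize(grab_frame(n)[b:b+110,a:a+110],None,fx=5,fy=5,interpolation=cv2.INTER_CUBIC))
E
```

```text
time_s: 3.4
position: [0.4747, 0.2098, 0.1182]
orientation: [[-0.979, 0.203, 0.001], [0.203, 0.979, 0.001], [-0.001, 0.001, -1.0]]
force: [-0.2, 0.1, -0.4]
finger_gap: 0.0503
gripper_force: 0.0
pos [474.7 209.8 118.2] yaw 78.3 tilt [0.0012 0.0006] -> xyz [-0.06 -0.14  0.12] turn -0.0 F [-0.2  0.1 -0.4] gap 50.3 grip 0.0 t 3.4
```

View pics/bscene.png

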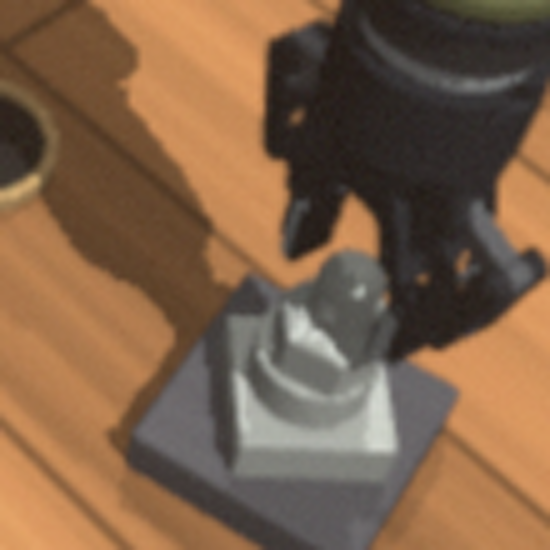

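The fingertips straddle the stake, with their midpoint at about (344,302) in the crop against the stake at (353,295). Closing.

```bash
python3 -m pendant '[{"xyz":[0,-0.1,0.1],"turn":0,"jaw":4},{"xyz":[0,0,0],"turn":0,"jaw":3.3},{"xyz":[0,0,0],"turn":0,"jaw":2.2},{"xyz":[0,0,0],"turn":0,"jaw":2.2},{"xyz":[0,0,0],"turn":0,"jaw":2.2},{"xyz":[0,0,0],"turn":0,"jaw":2.2}]' 
python3 go.py 475 208.3 117 78.3
```

```text
time_s: 4.1
position: [0.4746, 0.2084, 0.117]
orientation: [[-0.979, 0.204, 0.001], [0.204, 0.979, 0.001], [-0.001, 0.001, -1.0]]
force: [-0.7, -0.3, 6.5]
finger_gap: 0.0256
gripper_force: 59.4
pos [474.6 208.4 117. ] yaw 78.3 tilt [0.0013 0.0006] -> xyz [-0.04  0.    0.  ] turn -0.0 F [-0.7 -0.3  6.5] gap 25.6 grip 59.4 t 4.1
```

```bash
python3 -m pendant '[{"xyz":[0,0,-0.5],"turn":0,"jaw":2.2},{"xyz":[0,0,-1.5],"turn":0,"jaw":2.2},{"xyz":[0,0,-3],"turn":0,"jaw":2.2},{"xyz":[0,0,-2],"turn":0,"jaw":2.2},{"xyz":[0,0,0],"turn":0,"jaw":2.2}]' 
python3 go.py 486.3 -215.8 200 78.3
python3 - <<'E'
from h import *
cv2.imwrite(f"pics/c.png",cv2.resize(grab_frame("scene")[170:300,310:440],None,fx=4.5,fy=4.5,interpolation=cv2.INTER_CUBIC))
E
```

```text
time_s: 4.6
position: [0.4758, 0.2089, 0.1888]
orientation: [[-0.979, 0.204, 0.005], [0.204, 0.979, 0.002], [-0.004, 0.003, -1.0]]
force: [0.3, -0.0, -1.2]
finger_gap: 0.0259
gripper_force: 59.2
pos [475.8 208.9 188.8] yaw 78.3 tilt [0.0045 0.0019] -> xyz [ -9.67 -41.36  -1.2 ] turn -0.0 F [ 0.3 -0.  -1.2] gap 25.9 grip 59.2 t 4.6
```

View pics/c.png

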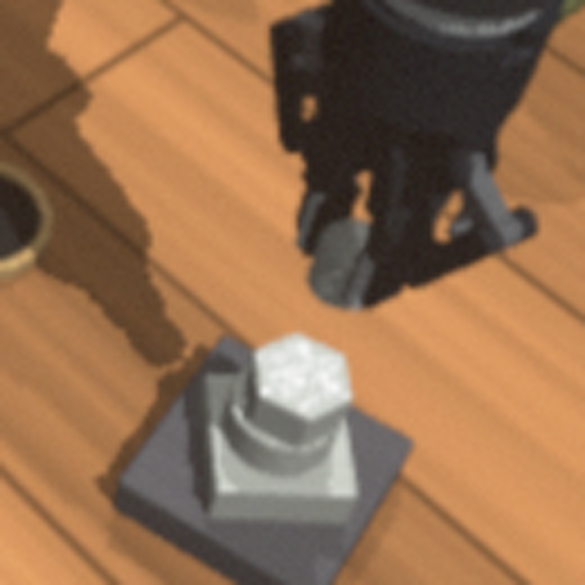

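The stake hangs upright in the fingers and the hex stays in place on the stack, its top centred at about (300,378) in the crop. Next, carry the stake to the small round tray.

```bash
python3 -m pendant '[{"xyz":[-0.5,-2,0],"turn":0,"jaw":2.2},{"xyz":[-1,-4.2,0],"turn":0,"jaw":2.2},{"xyz":[-1,-4.2,0],"turn":0,"jaw":2.2},{"xyz":[-1,-4.2,0],"turn":0,"jaw":2.2},{"xyz":[-1,-4.2,0],"turn":0,"jaw":2.2},{"xyz":[-1,-4.2,0],"turn":0,"jaw":2.2},{"xyz":[-1,-4.2,0],"turn":0,"jaw":2.2},{"xyz":[-1,-4.2,0],"turn":0,"jaw":2.2}]' >/dev/null
python3 -m pendant '[{"xyz":[-1,-4.2,0],"turn":0,"jaw":2.2},{"xyz":[-0.7,-3,2],"turn":0,"jaw":2.2},{"xyz":[-0.5,-2,3],"turn":0,"jaw":2.2},{"xyz":[0,-0.6,4],"turn":0,"jaw":2.2},{"xyz":[0,0,2],"turn":0,"jaw":2.2},{"xyz":[0,0,0],"turn":0,"jaw":2.2},{"xyz":[0,0,0],"turn":0,"jaw":2.2}]' >/dev/null
python3 go.py 486.3 -215.8 13.5 78.3
python3 - <<'E'
from h import *
grab_frame("scene");I=grab_frame("scene")
M,c=mask("hex_block_mid","scene");ys,xs=np.nonzero(M);print(c,[xs.min(),ys.min(),xs.max(),ys.max()])
E
```

```text
pos [ 484.2 -214.5   75.3] yaw 78.3 tilt [-0.0026  0.0011] -> xyz [-0.25 -0.09  6.18] turn -0.0 F [-0.1  0.5 -1.3] gap 25.8 grip 59.4 t 6.15
0.9 [np.int64(364), np.int64(244), np.int64(387), np.int64(268)]
```

```bash
python3 -m pendant '[{"xyz":[-0.22,-0.1,2],"turn":0,"jaw":2.2},{"xyz":[0,0,2],"turn":0,"jaw":2.2},{"xyz":[0,0,1.2],"turn":0,"jaw":2.2},{"xyz":[0,0,0.4],"turn":0,"jaw":2.2},{"xyz":[0,0,0.2],"turn":0,"jaw":2.2},{"xyz":[0,0,0],"turn":0,"jaw":2.2},{"xyz":[0,0,0],"turn":0,"jaw":2.2}]' >/dev/null
python3 go.py 486.3 -215.8 13.0 78.3
python3 - <<'E'
from h import *
for n,c in(("scene",(251,176)),("top",(362,254))):
    I=grab_frame(n);cv2.imwrite(f"pics/d{n}.png",cv2.resize(I[c[1]-40:c[1]+40,c[0]-40:c[0]+40],None,fx=7,fy=7,interpolation=cv2.INTER_CUBIC))
E
```

```text
pos [ 487.9 -216.7   19.1] yaw 78.3 tilt [ 0.0014 -0.0006] -> xyz [0.18 0.05 0.61] turn -0.0 F [-0.5 -0.6 -2. ] gap 25.8 grip 59.3 t 7.0
```

View pics/dscene.png

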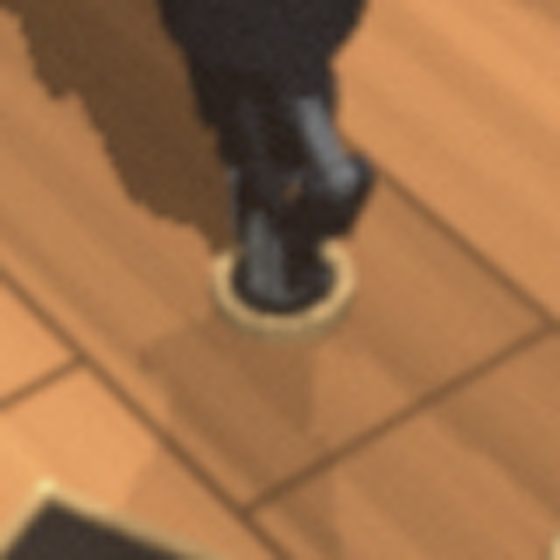

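The stake is over the tray, centred in the rim at about (283,285) in the crop. Now lower it onto the floor.

```bash
python3 -m pendant '[{"xyz":[0.15,0.05,0.2],"turn":0,"jaw":2.2},{"xyz":[0,0,0.2],"turn":0,"jaw":2.2},{"xyz":[0,0,0.1],"turn":0,"jaw":2.2},{"xyz":[0,0,0],"turn":0,"jaw":2.2},{"xyz":[0,0,0],"turn":0,"jaw":2.2}]' >/dev/null
python3 go.py 486.3 -215.8 13.0 78.3
```

```text
pos [ 485.8 -215.6   13.2] yaw 78.3 tilt [-0.0001  0.    ] -> xyz [-0.05 -0.01  0.02] turn -0.0 F [ 0.1 -0.6 -1.6] gap 26.3 grip 59.4 t 7.6
```

```bash
python3 -m pendant '[{"xyz":[0,0,0.05],"turn":0,"jaw":2.2},{"xyz":[0,0,0],"turn":0,"jaw":2.2},{"xyz":[0,0,0.05],"turn":0,"jaw":2.2},{"xyz":[0,0,0],"turn":0,"jaw":2.2},{"xyz":[0,0,0],"turn":0,"jaw":2.2}]' >/dev/null
python3 go.py 486.3 -215.8 13.0 78.3
```

```text
pos [ 486.  -215.6   13.1] yaw 78.3 tilt [ 0.0005 -0.0002] -> xyz [-0.04 -0.01  0.01] turn -0.0 F [-3.1  0.9  6.6] gap 25.7 grip 60.3 t 8.1
```

Contact (Fz has risen to +6.6 N). Open, retreat, and go back to the hex, measuring on the way.

```bash
python3 -m pendant '[{"xyz":[0,0,0],"turn":0,"jaw":3.2},{"xyz":[0,0,0],"turn":0,"jaw":4},{"xyz":[0,0,0],"turn":0,"jaw":5},{"xyz":[0,0,-1],"turn":0,"jaw":5},{"xyz":[0,0,-3],"turn":0,"jaw":6},{"xyz":[0,0,-5],"turn":0,"jaw":8},{"xyz":[0.5,3,-5],"turn":0,"jaw":8},{"xyz":[1,4.2,-3],"turn":0,"jaw":8}]' >/dev/null
python3 -m pendant '[{"xyz":[1,4.2,0],"turn":0,"jaw":8},{"xyz":[1,4.2,0],"turn":0,"jaw":8},{"xyz":[1,4.2,0],"turn":0,"jaw":8},{"xyz":[0,0,0],"turn":0,"jaw":8},{"xyz":[0,0,0],"turn":0,"jaw":8}]' >/dev/null
python3 go.py 475 208.3 180 78.3
python3 - <<'E'
from h import *
grab_frame("scene");M,c=mask("dome_stake_mid","scene")
if M is not None:
    ys,xs=np.nonzero(M);print("dome",c,[xs.min(),ys.min(),xs.max(),ys.max()],"expect",proj("scene",(.4863,-.2158,.004)),proj("scene",(.4863,-.2158,.038)))
I=grab_frame("scene");g=cv2.resize(I[225:325,320:420],None,fx=6,fy=6,interpolation=cv2.INTER_CUBIC)
h=cv2.resize(I[140:220,210:290],(600,600),interpolation=cv2.INTER_CUBIC)[:, 150:350]
cv2.imwrite("pics/e.png",np.hstack([g,h]))
E
```

```text
pos [482.  -18.3 174.2] yaw 78.4 tilt [ 0.0007 -0.0005] -> xyz [ 5.24 22.06 -0.6 ] turn 0.1 F [-0.1 -0.4 -0.5] gap 79.7 grip 0.0 t 9.4
dome 0.52 [np.int64(247), np.int64(167), np.int64(256), np.int64(179)] expect [251.37436761 176.95672839] [250.81103629 168.21610594]
```

View pics/e.png

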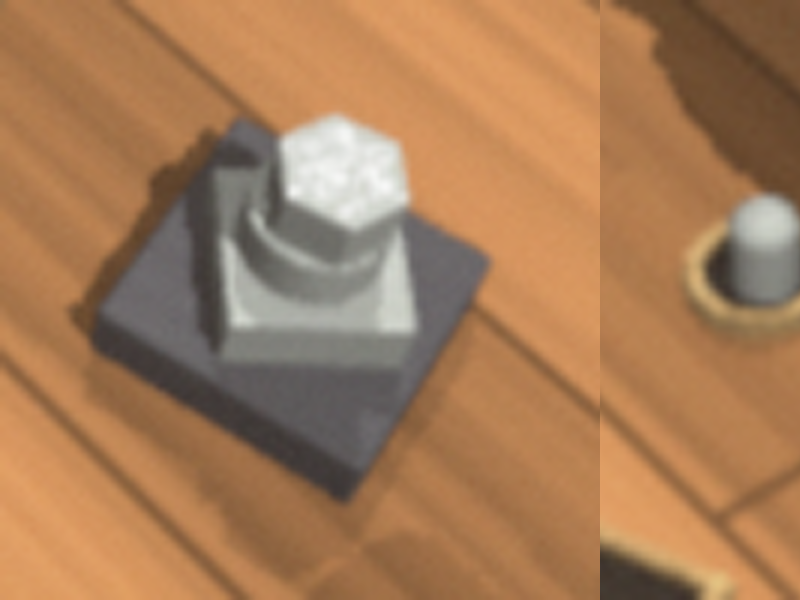

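The stake stands upright in its tray. The hex's top corners in the crop are (336,113), (403,145), (409,200), (350,238), (280,200) and (282,143).

```bash
python3 - <<'E'
from h import *
P=np.array([ray("scene",(320+(u+.5)/6-.5,225+(v+.5)/6-.5),.108)[:2]*1000 for u,v in[(336,113),(403,145),(409,200),(350,238),(280,200),(282,143)]])
c=P.mean(0);d=P-c;print(c,np.hypot(*d.T).round(1),(np.degrees(np.arctan2(d[:,1],d[:,0]))%60).round(1))
E
python3 -m pendant '[{"xyz":[0.7,3,0],"turn":0,"jaw":8},{"xyz":[1,4.2,0],"turn":0,"jaw":8},{"xyz":[1,4.2,0],"turn":0,"jaw":8},{"xyz":[1,4.2,0],"turn":0,"jaw":8},{"xyz":[1,4.2,0],"turn":0,"jaw":8},{"xyz":[0.5,2.2,0],"turn":0,"jaw":8},{"xyz":[0,0,0],"turn":0,"jaw":8},{"xyz":[0,0,0],"turn":0,"jaw":8}]' >/dev/null
python3 go.py 475 208.3 89 78.3
```

```text
[476.11171241 209.10567554] [25.  25.5 23.5 26.4 26.1 22.9] [47.  47.3 52.4 46.1 46.  48.4]
pos [476.1 205.8 173.3] yaw 78.2 tilt [-0.0006 -0.0011] -> xyz [0.15 0.23 8.43] turn -0.1 F [-0.2  0.   1. ] gap 80.6 grip 0.0 t 10.35
```

```bash
python3 -m pendant '[{"xyz":[0.12,0.25,2],"turn":0,"jaw":7.5},{"xyz":[0,0,3],"turn":0,"jaw":7},{"xyz":[0,0,2.5],"turn":0,"jaw":6},{"xyz":[0,0,0.9],"turn":0,"jaw":5.5},{"xyz":[0,0,0],"turn":0,"jaw":5.5},{"xyz":[0,0,0],"turn":0,"jaw":5.5}]' >/dev/null
python3 go.py 475.5 208.7 89 78
python3 -m pendant '[{"xyz":[0,0,0],"turn":0,"jaw":4.8},{"xyz":[0,0,0],"turn":0,"jaw":4.2},{"xyz":[0,0,0],"turn":0,"jaw":3.6},{"xyz":[0,0,0],"turn":0,"jaw":3.6},{"xyz":[0,0,0],"turn":0,"jaw":3.6}]' >/dev/null
python3 go.py 475.5 208.7 89 78
```

```text
pos [476.  208.9  90.4] yaw 78.2 tilt [0.001  0.0003] -> xyz [ 0.04 -0.03  0.14] turn 0.2 F [ 0.1 -0.   0.9] gap 54.9 grip 0.0 t 10.95
pos [476.3 209.5  91.1] yaw 78.3 tilt [ 0.0029 -0.0001] -> xyz [ 0.06 -0.1   0.21] turn 0.3 F [ 0.2 -1.9  6. ] gap 40.6 grip 61.2 t 11.45
```

```bash
python3 -m pendant '[{"xyz":[0,0,-0.4],"turn":0,"jaw":3.6},{"xyz":[0,0,-1.2],"turn":0,"jaw":3.6},{"xyz":[0,0,-2.5],"turn":0,"jaw":3.6},{"xyz":[0,0,-2],"turn":0,"jaw":3.6},{"xyz":[0,0,0],"turn":3,"jaw":3.6},{"xyz":[0,0,0],"turn":5,"jaw":3.6},{"xyz":[0,0,0],"turn":3.8,"jaw":3.6},{"xyz":[0,0,0],"turn":0,"jaw":3.6}]' >/dev/null
python3 go.py 647 119.2 80 66.5
```

```text
pos [474.9 209.7 151. ] yaw 66.5 tilt [-0.0002  0.0002] -> xyz [-19.39  -1.43   7.09] turn -0.0 F [ 0.5 -0.5 -3.1] gap 40.8 grip 61.4 t 12.25
```

```bash
python3 -m pendant '[{"xyz":[-1.5,-0.1,0],"turn":0,"jaw":3.6},{"xyz":[-3.5,-0.3,0],"turn":0,"jaw":3.6},{"xyz":[-4,-0.3,0],"turn":0,"jaw":3.6},{"xyz":[-4,-0.3,0],"turn":0,"jaw":3.6},{"xyz":[-3.5,-0.3,2],"turn":0,"jaw":3.6},{"xyz":[-2.2,-0.1,3],"turn":0,"jaw":3.6},{"xyz":[-0.7,0,2],"turn":0,"jaw":3.6},{"xyz":[0,0,0],"turn":0,"jaw":3.6}]' >/dev/null
python3 -m pendant '[{"xyz":[0,0,2],"turn":0,"jaw":3.6},{"xyz":[0,0,2],"turn":0,"jaw":3.6},{"xyz":[0,0,1],"turn":0,"jaw":3.6},{"xyz":[0,0,0],"turn":0,"jaw":3.6},{"xyz":[0,0,0],"turn":0,"jaw":3.6}]' >/dev/null
python3 go.py 647 119.2 13.5 66.5
python3 - <<'E'
from h import *
I=grab_frame("scene");J=grab_frame("top");f=lambda A,x,y:cv2.resize(A[y-35:y+35,x-35:x+35],(400,400),interpolation=cv2.INTER_CUBIC)
cv2.imwrite("pics/f.png",np.hstack([f(I,284,293),f(J,243,194)]))
E
```

```text
pos [647.9 119.5  31.6] yaw 66.5 tilt [0.001  0.0002] -> xyz [ 0.07 -0.06  1.81] turn -0.0 F [ 0.1 -1.1 -3.6] gap 40.4 grip 61.5 t 13.55
```

View pics/f.png

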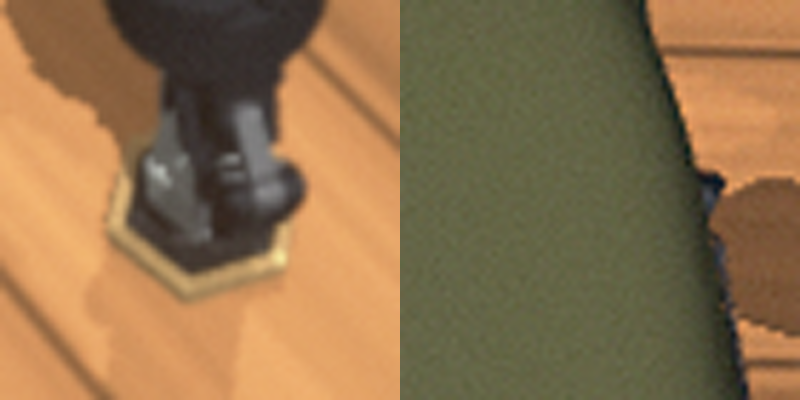

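The block hangs over the hex tray, flats lined up with the rim. In the scene half of the picture the tray centre is at about (197,225). Lowering.

```bash
python3 -m pendant '[{"xyz":[0,0,0.8],"turn":0,"jaw":3.6},{"xyz":[0,0,0.5],"turn":0,"jaw":3.6},{"xyz":[0,0,0.2],"turn":0,"jaw":3.6},{"xyz":[0,0,0],"turn":0,"jaw":3.6},{"xyz":[0,0,0],"turn":0,"jaw":3.6}]' >/dev/null
python3 go.py 647 119.2 13.5 66.5
python3 -m pendant '[{"xyz":[0,0,0.1],"turn":0,"jaw":3.6},{"xyz":[0,0,0.1],"turn":0,"jaw":3.6},{"xyz":[0,0,0],"turn":0,"jaw":3.6}]' >/dev/null
python3 go.py 647 119.2 13.5 66.5
```

```text
pos [647.4 119.2  15.4] yaw 66.5 tilt [-0.0003  0.    ] -> xyz [ 0.03 -0.02  0.19] turn -0.0 F [ 0.6  0.1 -3.6] gap 40.3 grip 61.6 t 14.15
pos [647.4 119.2  13.5] yaw 66.5 tilt [-0.0001 -0.    ] -> xyz [ 0.03 -0.02 -0.  ] turn -0.0 F [-0.4  0.2 -3.6] gap 40.5 grip 61.6 t 14.45
```

```bash
python3 -m pendant '[{"xyz":[0,0,0.05],"turn":0,"jaw":3.6},{"xyz":[0,0,0],"turn":0,"jaw":3.6},{"xyz":[0,0,0.05],"turn":0,"jaw":3.6},{"xyz":[0,0,0],"turn":0,"jaw":3.6}]' >/dev/null
python3 go.py 647 119.2 13.5 66.5
```

```text
pos [647.5 119.3  13.2] yaw 66.5 tilt [0.0005 0.0001] -> xyz [ 0.05 -0.03 -0.03] turn -0.0 F [-2.1  0.1  2.3] gap 40.7 grip 62.2 t 14.85
```

```bash
python3 -m pendant '[{"xyz":[0,0,0],"turn":0,"jaw":4.6},{"xyz":[0,0,0],"turn":0,"jaw":5.5},{"xyz":[0,0,0],"turn":0,"jaw":6},{"xyz":[0,0,-1],"turn":0,"jaw":6},{"xyz":[0,0,-3],"turn":0,"jaw":7},{"xyz":[0,0,-5],"turn":0,"jaw":8},{"xyz":[0,0,-4],"turn":0,"jaw":8},{"xyz":[0,0,0],"turn":0,"jaw":8.4}]' >/dev/null
python3 -m pendant '[{"xyz":[2,0.2,0],"turn":0,"jaw":8.4},{"xyz":[4,0.3,0],"turn":0,"jaw":8.4},{"xyz":[4,0.3,0],"turn":0,"jaw":8.4},{"xyz":[4,0.3,0],"turn":0,"jaw":8.4},{"xyz":[4,0.3,0],"turn":0,"jaw":8.4},{"xyz":[1.4,0,0],"turn":0,"jaw":8.4},{"xyz":[0,0,0],"turn":0,"jaw":8.4},{"xyz":[0,0,0],"turn":0,"jaw":8.4}]' >/dev/null
python3 go.py 475 208.5 62 66.5
python3 - <<'E'
from h import *
I=grab_frame("scene");f=lambda A,x,y:cv2.resize(A[y-35:y+35,x-35:x+35],(400,400),interpolation=cv2.INTER_CUBIC)
cv2.imwrite("pics/g.png",np.hstack([f(I,284,293),f(I,372,270)]))
E
```

```text
pos [476.3 209.6 143. ] yaw 66.5 tilt [0.0019 0.0002] -> xyz [ 0.08 -0.16  8.1 ] turn -0.0 F [1.  0.3 0.5] gap 84.0 grip 0.0 t 16.45
```

View pics/g.png

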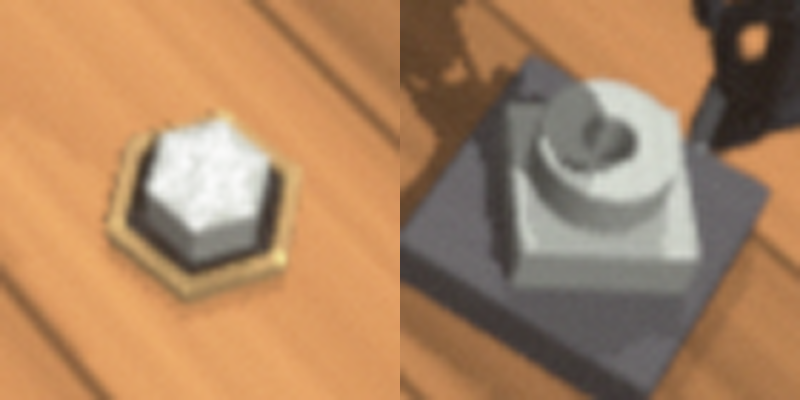

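The hex sits flat in its tray. The ring's top is centred at about (209,142) in the right half, which is pixel (373.2,259.4).

```bash
python3 -c "
from h import *
print(ray('scene',(373.2,259.4),.082)*1000)"
python3 -m pendant '[{"xyz":[0.05,-0.1,2],"turn":0,"jaw":8.4},{"xyz":[0,0,3],"turn":0,"jaw":8.4},{"xyz":[0,0,2],"turn":0,"jaw":8},{"xyz":[0,0,1],"turn":0,"jaw":7},{"xyz":[0,0,0],"turn":0,"jaw":6.6},{"xyz":[0,0,0],"turn":0,"jaw":6.6}]' >/dev/null
python3 go.py 475 208.5 62 66.5
```

```text
[476.59205085 206.58002931  82.        ]
pos [475.4 208.8  63. ] yaw 66.4 tilt [0.0008 0.0003] -> xyz [ 0.03 -0.04  0.1 ] turn -0.1 F [0.1 0.3 1.1] gap 66.2 grip 0.0 t 17.1
```

```bash
python3 -m pendant '[{"xyz":[0,-0.1,0.05],"turn":0,"jaw":6},{"xyz":[0,0,0],"turn":0,"jaw":5.5},{"xyz":[0,0,0],"turn":0,"jaw":4.8},{"xyz":[0,0,0],"turn":0,"jaw":4.8},{"xyz":[0,0,0],"turn":0,"jaw":4.8}]' >/dev/null
python3 go.py 475 208.5 62 66.5
python3 -m pendant '[{"xyz":[0,0,-0.4],"turn":0,"jaw":4.8},{"xyz":[0,0,-1.2],"turn":0,"jaw":4.8},{"xyz":[0,0,-2.5],"turn":0,"jaw":4.8},{"xyz":[0,0,-2],"turn":0,"jaw":4.8},{"xyz":[0,0,0],"turn":0,"jaw":4.8},{"xyz":[0,0,0],"turn":0,"jaw":4.8}]' >/dev/null
python3 go.py 469.7 -10.1 125 66.5
```

```text
pos [474.6 207.6  63.7] yaw 66.5 tilt [ 0.0024 -0.0006] -> xyz [0.   0.1  0.17] turn -0.0 F [-0.8 -2.9  7.8] gap 52.4 grip 61.1 t 17.6
pos [474.1 208.2 123.3] yaw 66.5 tilt [0.0008 0.0006] -> xyz [ -8.31 -20.18  -0.18] turn -0.0 F [-0.3  0.3 -4.9] gap 52.3 grip 63.8 t 18.2
```

```bash
python3 -m pendant '[{"xyz":[-0.7,-1.7,0],"turn":0,"jaw":4.8},{"xyz":[-1.5,-3.7,0],"turn":0,"jaw":4.8},{"xyz":[-1.6,-3.9,0],"turn":0,"jaw":4.8},{"xyz":[-1.6,-3.9,0],"turn":0,"jaw":4.8},{"xyz":[-1.5,-3.6,2],"turn":0,"jaw":4.8},{"xyz":[-1.0,-2.4,3],"turn":0,"jaw":4.8},{"xyz":[-0.4,-1,3],"turn":0,"jaw":4.8},{"xyz":[0,0,1],"turn":0,"jaw":4.8}]' >/dev/null
python3 -m pendant '[{"xyz":[0,0,0],"turn":0,"jaw":4.8},{"xyz":[0,0,0],"turn":0,"jaw":4.8},{"xyz":[0,0,0],"turn":0,"jaw":4.8}]' >/dev/null
python3 go.py 469.7 -10.1 11.5 66.5
python3 - <<'E'
from h import *
grab_frame("scene");M,c=mask("large_round_tray","scene");print(c,M is not None and flat(M,"scene",.009))
E
```

```text
pos [470.7  -9.6  34.2] yaw 66.5 tilt [0.0025 0.0002] -> xyz [ 0.08 -0.09  2.27] turn 0.0 F [ 0.6 -0.9 -3.4] gap 52.1 grip 64.5 t 19.3
0.57 (array([482. ,   2.4]), array([61.1, 80.2]), 42.3)
```

```bash
python3 -m pendant '[{"xyz":[0.03,-0.05,1],"turn":0,"jaw":4.8},{"xyz":[0,0,0.6],"turn":0,"jaw":4.8},{"xyz":[0,0,0.3],"turn":0,"jaw":4.8},{"xyz":[0,0,0.2],"turn":0,"jaw":4.8},{"xyz":[0,0,0],"turn":0,"jaw":4.8},{"xyz":[0,0,0],"turn":0,"jaw":4.8}]' >/dev/null
python3 go.py 469.7 -10.1 11.5 66.5
python3 -m pendant '[{"xyz":[0,0,0.05],"turn":0,"jaw":4.8},{"xyz":[0,0,0],"turn":0,"jaw":4.8},{"xyz":[0,0,0.05],"turn":0,"jaw":4.8},{"xyz":[0,0,0],"turn":0,"jaw":4.8}]' >/dev/null
python3 go.py 469.7 -10.1 11.5 66.5
```

```text
pos [469.  -10.8  12. ] yaw 66.5 tilt [ 0.0002 -0.    ] -> xyz [-0.04  0.1   0.05] turn -0.0 F [ 0.  -0.2 -3.2] gap 52.0 grip 64.5 t 20.0
pos [469.1 -10.8  11.8] yaw 66.5 tilt [ 0.0008 -0.0001] -> xyz [-0.03  0.09  0.03] turn -0.0 F [-3.1  0.8  6. ] gap 52.1 grip 65.5 t 20.4
```

```bash
python3 -m pendant '[{"xyz":[0,0,0],"turn":0,"jaw":5.6},{"xyz":[0,0,0],"turn":0,"jaw":6.5},{"xyz":[0,0,0],"turn":0,"jaw":7.5},{"xyz":[0,0,-1],"turn":0,"jaw":7.5},{"xyz":[0,0,-3],"turn":0,"jaw":8.5},{"xyz":[0,0,-4.5],"turn":0,"jaw":8.5},{"xyz":[0,0,-4],"turn":0,"jaw":8.5},{"xyz":[0.8,2.1,0],"turn":0,"jaw":8.5}]' >/dev/null
python3 -m pendant '[{"xyz":[1.6,3.9,0],"turn":0,"jaw":8.5},{"xyz":[1.6,3.9,0],"turn":0,"jaw":8.5},{"xyz":[1.6,3.9,0],"turn":0,"jaw":8.5},{"xyz":[1.6,3.9,0],"turn":0,"jaw":8.5},{"xyz":[1.1,2.5,0],"turn":0,"jaw":8.5},{"xyz":[0,0,0],"turn":8,"jaw":8.54},{"xyz":[0,0,0],"turn":8,"jaw":8.54},{"xyz":[0,0,0],"turn":2,"jaw":8.54}]' >/dev/null
python3 -m pendant '[{"xyz":[0,0,0],"turn":0,"jaw":8.54},{"xyz":[0,0,0],"turn":0,"jaw":8.54}]' >/dev/null
python3 go.py 475 208.5 34 48.5
python3 - <<'E'
from h import *
I=grab_frame("scene");f=lambda A,x,y:cv2.resize(A[y-35:y+35,x-35:x+35],(400,400),interpolation=cv2.INTER_CUBIC)
cv2.imwrite("pics/i.png",np.hstack([f(I,305,217),f(I,372,270)]))
E
```

```text
pos [473.5 207.6 136.5] yaw 48.5 tilt [0.0004 0.0002] -> xyz [-0.05  0.16 10.25] turn 0.0 F [ 0.6  0.2 -1.2] gap 85.4 grip 0.0 t 22.2
```

View pics/i.png

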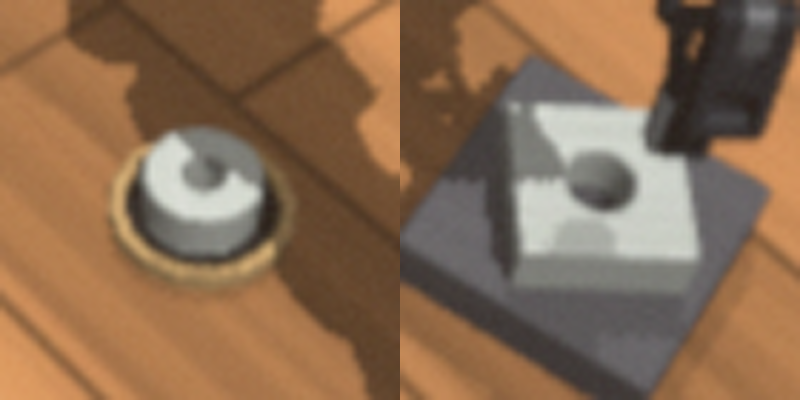

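The ring sits in its tray. The square's top corners in the right half are about (107,103), (277,110), (298,258) and (122,247).

```bash
python3 -c "
from h import *
P=np.array([ray('scene',(337+(u+.5)*.175-.5,235+(v+.5)*.175-.5),.056)[:2]*1000 for u,v in [(107,103),(277,110),(298,258),(122,247)]]);print(P.round(),P.mean(0),((P[0]+P[2])/2),cv2.minAreaRect(P.astype(np.float32)))"
python3 -m pendant '[{"xyz":[-0.05,0.15,2],"turn":0,"jaw":8.54},{"xyz":[0,0,2.5],"turn":0,"jaw":8.54},{"xyz":[0,0,1],"turn":0,"jaw":8.54},{"xyz":[0,0,0],"turn":0,"jaw":8.54},{"xyz":[0,0,0],"turn":0,"jaw":8.54}]' >/dev/null
python3 go.py 475 208.2 34 48.5
```

```text
[[478. 162.]
 [428. 206.]
 [473. 254.]
 [520. 209.]] [474.85450115 207.64110769] [475.30453352 207.73357872] ((475.00384521484375, 208.00518798828125), (65.46463775634766, 66.20112609863281), 47.90614318847656)
pos [475.  208.4  81.5] yaw 48.5 tilt [0.0002 0.0001] -> xyz [-0.01 -0.02  4.75] turn -0.0 F [-1.  -0.3 -0.3] gap 85.5 grip 0.0 t 22.75
```

```bash
python3 -m pendant '[{"xyz":[0,0,1.5],"turn":0,"jaw":8.54},{"xyz":[0,0,2],"turn":0,"jaw":8.54},{"xyz":[0,0,1.2],"turn":0,"jaw":8.54},{"xyz":[0,0,0],"turn":0,"jaw":8.54},{"xyz":[0,0,0],"turn":0,"jaw":7.5},{"xyz":[0,0,0],"turn":0,"jaw":7}]' >/dev/null
python3 go.py 475 208.2 34 48.5
python3 -m pendant '[{"xyz":[0,0,0],"turn":0,"jaw":6.4},{"xyz":[0,0,0],"turn":0,"jaw":5.9},{"xyz":[0,0,0],"turn":0,"jaw":5.9},{"xyz":[0,0,0],"turn":0,"jaw":5.9},{"xyz":[0,0,0],"turn":0,"jaw":5.9}]' >/dev/null
python3 go.py 475 208.2 34 48.5
```

```text
pos [475.6 208.8  35. ] yaw 48.5 tilt [0.0016 0.0007] -> xyz [ 0.01 -0.09  0.1 ] turn -0.0 F [0.5 0.  0.3] gap 70.0 grip 0.0 t 23.35
pos [475.6 208.6  35.5] yaw 48.5 tilt [0.002  0.0005] -> xyz [ 0.02 -0.07  0.15] turn -0.0 F [-1.  -0.7  6.3] gap 64.6 grip 64.9 t 23.85
```

```bash
python3 -m pendant '[{"xyz":[0,0,-0.4],"turn":0,"jaw":5.9},{"xyz":[0,0,-1],"turn":0,"jaw":5.9},{"xyz":[0,0,-2],"turn":0,"jaw":5.9},{"xyz":[0,0,-2.5],"turn":2,"jaw":5.9},{"xyz":[0,0,-1],"turn":6,"jaw":5.9},{"xyz":[0,0,0],"turn":8,"jaw":5.9},{"xyz":[0,0,0],"turn":7,"jaw":5.9},{"xyz":[0,0,0],"turn":3,"jaw":5.9}]' >/dev/null
python3 -m pendant '[{"xyz":[0,0,0],"turn":0,"jaw":5.9},{"xyz":[0,0,0],"turn":0,"jaw":5.9}]' >/dev/null
python3 go.py 644.4 -127.5 80 22.5
python3 - <<'E'
from h import *
I=grab_frame("top");f=lambda A,x,y:cv2.resize(A[y-35:y+35,x-35:x+35],(400,400),interpolation=cv2.INTER_CUBIC)
cv2.imwrite("pics/j.png",np.hstack([f(I,330,196),f(grab_frame("scene"),372,255)]))
E
```

```text
pos [474.2 208.1 102.8] yaw 22.5 tilt [-0.0012 -0.0005] -> xyz [-37.52   2.87   2.28] turn 0.0 F [ 0.1 -0.1 -8. ] gap 64.3 grip 69.8 t 24.85
```

View pics/j.png

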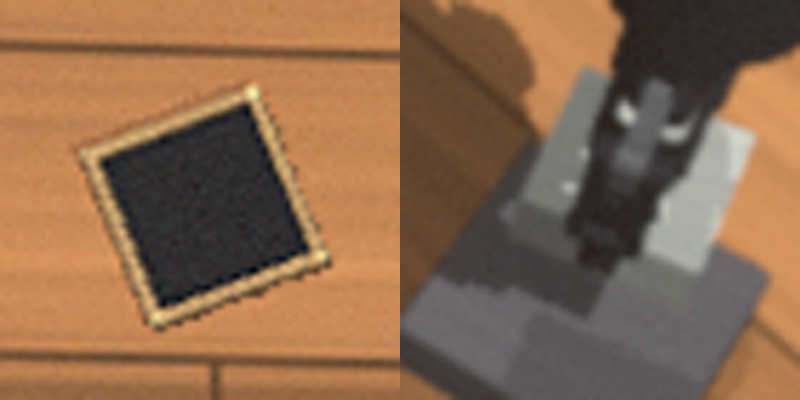

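The square hangs level in the grip. The tray's outer corners in the left half are (80,155), (255,88), (328,258) and (155,325).

```bash
python3 -c "
from h import *
P=np.array([ray('top',(295+(u+.5)*.175-.5,161+(v+.5)*.175-.5),.009)[:2]*1000 for u,v in [(80,155),(255,88),(328,258),(155,325)]]);print(P.mean(0),cv2.minAreaRect(P.astype(np.float32)))"
python3 -m pendant '[{"xyz":[-1.5,0.1,0],"turn":0,"jaw":5.9},{"xyz":[-3,0.2,0],"turn":0,"jaw":5.9},{"xyz":[-4,0.3,0],"turn":0,"jaw":5.9},{"xyz":[-4.5,0.4,0],"turn":0,"jaw":5.9},{"xyz":[-4.5,0.4,0],"turn":0,"jaw":5.9},{"xyz":[-4.5,0.4,0],"turn":0,"jaw":5.9},{"xyz":[-4.5,0.4,0],"turn":0,"jaw":5.9},{"xyz":[-4,0.3,0],"turn":0,"jaw":5.9}]' >/dev/null
python3 -m pendant '[{"xyz":[-3.5,0.2,1],"turn":0,"jaw":5.9},{"xyz":[-2.4,0.1,2],"turn":0,"jaw":5.9},{"xyz":[-1.1,0.1,2],"turn":0,"jaw":5.9},{"xyz":[0,0,1],"turn":0,"jaw":5.9},{"xyz":[0,0,0],"turn":0,"jaw":5.9},{"xyz":[0,0,0],"turn":0,"jaw":5.9},{"xyz":[0,0,0],"turn":0,"jaw":5.9}]' >/dev/null
python3 go.py 644.4 -127.5 9.5 22.5
```

```text
[ 643.84673542 -128.55276167] ((643.6083984375, -128.13101196289062), (92.22286987304688, 94.64429473876953), 22.689443588256836)
pos [ 645.5 -126.4   44.3] yaw 22.5 tilt [ 0.0017 -0.0002] -> xyz [-0.05 -0.15  3.48] turn 0.0 F [ 0.2  0.2 -7.8] gap 64.1 grip 69.8 t 26.45
```

```bash
python3 -m pendant '[{"xyz":[0.05,-0.15,1.5],"turn":0,"jaw":5.9},{"xyz":[0,0,1],"turn":0,"jaw":5.9},{"xyz":[0,0,0.5],"turn":0,"jaw":5.9},{"xyz":[0,0,0.2],"turn":0,"jaw":5.9},{"xyz":[0,0,0],"turn":0,"jaw":5.9},{"xyz":[0,0,0],"turn":0,"jaw":5.9}]' >/dev/null
python3 go.py 644.2 -127.9 9.5 22.5
python3 -m pendant '[{"xyz":[0,0,0.05],"turn":0,"jaw":5.9},{"xyz":[0,0,0],"turn":0,"jaw":5.9},{"xyz":[0,0,0.05],"turn":0,"jaw":5.9},{"xyz":[0,0,0],"turn":0,"jaw":5.9}]' >/dev/null
python3 go.py 644.2 -127.9 9.5 22.5
```

```text
pos [ 643.8 -127.3   11.5] yaw 22.5 tilt [ 0.001  -0.0002] -> xyz [-0.07  0.01  0.2 ] turn -0.0 F [-0.7  0.3 -7.5] gap 64.4 grip 69.7 t 27.05
pos [ 643.3 -127.2   10.1] yaw 22.5 tilt [0.0001 0.    ] -> xyz [-0.1   0.06  0.06] turn -0.0 F [-0.1 -0.2 -9.3] gap 64.4 grip 69.8 t 27.45
```

```bash
python3 -m pendant '[{"xyz":[0,0,0.05],"turn":0,"jaw":5.9},{"xyz":[0,0,0],"turn":0,"jaw":5.9},{"xyz":[0,0,0.05],"turn":0,"jaw":5.9},{"xyz":[0,0,0],"turn":0,"jaw":5.9}]' >/dev/null
python3 go.py 644.2 -127.9 9.5 22.5
```

```text
pos [ 643.3 -127.3    9.6] yaw 22.5 tilt [ 0.0004 -0.0001] -> xyz [-0.09  0.06  0.01] turn -0.0 F [-2.7  0.2 -3.7] gap 64.5 grip 70.3 t 27.85
```

Contact is starting, so half a millimetre more, then release, retreat and check.

```bash
python3 -m pendant '[{"xyz":[0,0,0.05],"turn":0,"jaw":5.9},{"xyz":[0,0,0],"turn":0,"jaw":5.9},{"xyz":[0,0,0],"turn":0,"jaw":6.8},{"xyz":[0,0,0],"turn":0,"jaw":7.6},{"xyz":[0,0,0],"turn":0,"jaw":8.3},{"xyz":[0,0,-0.5],"turn":0,"jaw":8.5},{"xyz":[0,0,-2],"turn":0,"jaw":8.5},{"xyz":[0,0,-4],"turn":0,"jaw":8.5}]'
python3 -m pendant '[{"xyz":[0,0,-5],"turn":0,"jaw":8.5},{"xyz":[1,0,-5],"turn":0,"jaw":8.5},{"xyz":[4,0,-3],"turn":0,"jaw":8.5},{"xyz":[4,0,0],"turn":0,"jaw":8.5},{"xyz":[4,0,0],"turn":0,"jaw":8.5},{"xyz":[4,0,0],"turn":0,"jaw":8.5},{"xyz":[2,0,0],"turn":0,"jaw":8.5},{"xyz":[0,0,0],"turn":0,"jaw":8.5}]' >/dev/null
python3 go.py 644.2 -127.9 9.5 22.5
python3 - <<'E'
from h import *
I=grab_frame("scene");cv2.imwrite("pics/k.png",cv2.resize(I[130:330,190:390],(600,600),interpolation=cv2.INTER_CUBIC))
E
```

```text
time_s: 28.65
position: [0.6407, -0.1267, 0.0712]
orientation: [[-0.382, 0.924, -0.007], [0.924, 0.382, 0.001], [0.004, -0.006, -1.0]]
force: [-0.6, 0.0, 0.2]
finger_gap: 0.0844
gripper_force: 0.0
pos [569.8  50.7 203.4] yaw 22.7 tilt [0.0005 0.0007] -> xyz [-19.35  -0.04  19.38] turn 0.2 F [ 1.2 -0.4 -0.5] gap 85.4 grip 0.0 t 29.45
```

View pics/k.png

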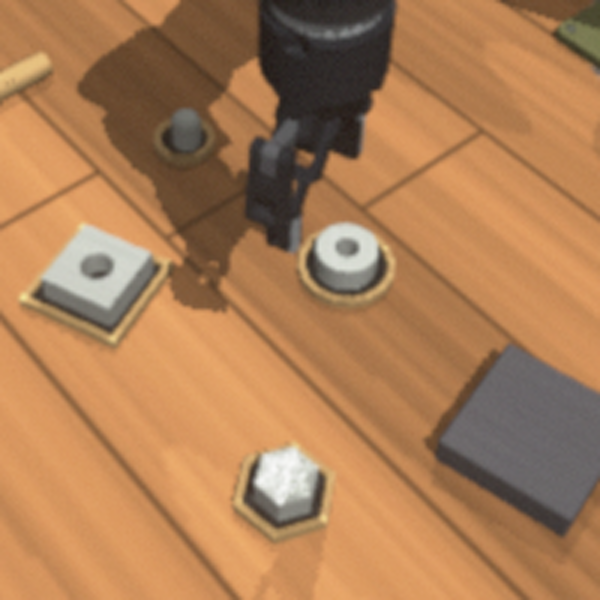

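All four pieces stand flat inside their rims: square (97,275), stake (185,130), ring (347,260) and hex (286,485). The robot is clear of everything, so I'm handing in.

```bash
python3 -c "
from bench import *
print(close_job())"
```

```text
the job is handed in; nothing more can be done
None
```

The job is handed in at about 29 s on the robot's clock: all four pieces stand upright in their own trays in the last picture, none was dropped, and the arm stayed away from the hammer and horseshoe; the judge returned no verdict.

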